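# Vent the test bench, seat the ball accumulator in its sprung nest and hold it down

### The job

At the hydraulic test bench, first push the black mushroom-headed vent plunger right down to its stop to dump the pressure left in the line, and let it spring back up. Then take the ball-shaped accumulator out of the wooden rack, lower it (do not drop it) upright with its port down into the sprung ring nest, and push it straight down until the ring is on its stops and the port sits in the test socket. Keep it pressed there while the gauge is read: finish still holding it fully down, and leave the other accumulator, the caliper, the wrench and the bin of nuts where they are.

Things in the scene. Friction and masses are not known exactly. Their poses are not given: they have to be found in the camera images.
- test_bench: fixed hydraulic test bench: grey steel base plate 160 x 310 x 12 mm on the work top (origin: centre of its underside; x, y along its 160 and 310 mm sides, z up). On it: the sprung ring nest at y = -75 mm, an aluminium valve block 60 x 60 mm (top at 57 mm) with the vent plunger at x = -20, y = +90 mm, and a 63 mm pressure gauge tilted back (top at 120 mm) at x = +45, y = +90 mm
- socket (a point): centre of the mouth, 42 mm above the work top, of the fixed steel test socket under the nest ring and on its axis: bore 38 mm, 14 mm deep, about 3 mm clear all round the accumulator's port, which enters it as the ring goes down
- vent (a joint): travel in m of the vent plunger: 0 = up, 0.010 = fully down on its stop; spring return, 3 N at the start and 8 N at the stop
- vent_top (a point): centre of the flat top (26 mm across) of the vent plunger's black mushroom head, 36 mm in diameter, 92 mm above the work top when up; it moves with the plunger, straight down
- nest (a joint): travel in m of the sprung ring of the nest: 0 = up, 0.016 = fully down on its stop sleeves. Preloaded springs: the accumulator's weight alone does not move it; the ring needs about 10 N in all to start and 17 N at the stop, of which the accumulator's weight gives 5 to 8 N
- nest_seat (a point): centre of the top face of the aluminium nest ring (116 mm outside, 12 mm thick), 78 mm above the work top when up; moves straight down with the ring. Its hole is a 45 degree cone, 60 mm wide at the top and 36 mm at the bottom, in which a ball centres itself. Three screw heads 16 mm wide stand 46 mm from the centre, tops 85 mm above the work top
- ball_centre (a point): ball-shaped accumulator, 0.5 to 0.8 kg, 108 mm high: point half-way up its axis (z, port to cap), 54 mm above its underside. From below: steel hex port 31 mm wide, 14 mm high; grey ball 64 mm in diameter, its middle 8 mm below this point; black round cap. Stands upright in a recess of the rack. Resting in the nest ring, this point is 23 mm above nest_seat
- ball_cap (a point): centre of the ball accumulator's cap (32 mm diameter, 32 mm high), on the axis 38 mm above ball_centre and 16 mm below its flat top: the place to grip; below the cap is a 38 mm collar only 5 mm high, then the ball
- ball: the same ball accumulator, origin at the centre of its underside (port face), z along its axis
- rack: fixed plywood block 100 x 194 x 30 mm (origin: centre of its underside, x and y along the 100 and 194 mm sides) with two round recesses 35 mm wide and 14 mm deep at y = +47 and -47 mm; one holds the ball accumulator, the other the tube accumulator, either way round
- tube_centre (a point): bystander, leave alone: the slim tube-shaped accumulator in the other recess, 48 mm in diameter and 136 mm high with a like cap; this point is half-way up
- caliper: bystander, leave alone: steel caliper lying flat, 235 mm long, under 10 mm thick, origin at about its middle
- wrench: bystander, leave alone: steel spanner 200 mm long lying flat, origin at its middle
- bin: bystander, leave alone: red plastic bin of nuts, 160 x 100 x 70 mm high, origin at the centre of its underside

How it is judged:
By the outcome, as a careful person would: the job done as asked, in the order asked, and still so for the second after the job is handed in, while the arm keeps its last pose, push and grip.
It also fails if it takes over 58 s, if anything falls off the work surface, if the arm or the gripper's body presses on something with over 40 N, if the wrist force passes 120 N, or if a joint passes its speed limit or range.

### The arm

A 6-joint arm with a two-finger parallel gripper is mounted at the origin on the work surface. World frame = base frame: x ahead of the robot, y to its left, z up, the work surface at z = 0. Lengths are in m, angles in rad, forces in N, time in s.
With the tool pointing down it reaches from about 0.325 to 0.775 m from the base axis. Payload 9.3 kg.
Tool frame: the origin (TCP) lies on the centre line of the jaws, within the pads' length; the fingertips stand 22 mm ahead of it and the grasp point (between the pads) lies 3 mm ahead of it; z points along the fingers, y is the line along which they close (so a half turn about z gives the same grasp; the last joint's range is limited). The gripper opens to 85 mm and grips with 20 to 120 N. Pads are 22 mm wide; open, the fingers measure 114 mm over their backs; the gripper's body (76 mm by 85 mm) begins 54 mm behind the grasp point. The pads swing forward as they close: fully open they stand 13 mm farther back than shut.
Start: joints at [1.008, 0.259, 0.021, 1.334, 0, 1.418], TCP at [0.219, 0.504, 0.253] pointing down, gripper open.
Joint ranges: [-3.04, 3.04], [-0.91, 1.82], [-1.04, 1.36], [-1.92, 1.95], [-1.52, 1.45], [-3.14, 3.14]. Speed limits (rad/s): [2.22, 2.22, 2.79, 3.14, 3.14, 3.14].

### API

Orientations are given as a unit quaternion [w, x, y, z].
In Python, from workcell import ctrl gives the robot as it stands. The module is installed in compiled form; this text tells all that it offers.
- The arm moves only by the tool drive_tool, never from a script. Its argument "targets" is a list of rows, each a list of 5 numbers: the shift along the tool's x, y, z as a fraction of full scale, then the turn about the tool's z as a fraction of full scale, then the opening, from -1 (shut) to 1 (fully open). A call has 1 to 8 rows; each row is the pose to reach, as a shift and turn from the pose commanded when the call began, along the tool's axes at that moment; what a row does not reach only later rows make up. Full scale, the value 1, is 0.4 m for a shift and 90 degrees for a turn. A row lasts 1/10 s, in which the tool goes at most 50 mm and 8.59 degrees, less where a joint would pass 70% of its speed; a pose out of reach is approached as far as the arm can. A call with a number of a shift or a turn outside -1 to 1 is refused whole. A call with a gripper value outside its range is refused whole. The fingers move at their own pace and stop on an object; the grip force is fixed at half the most. Time passes only in rows, so rows that repeat a pose let the fingers close. It gives the time, the measured TCP pose, the force, the opening and the grip force at its end, in the units of the state.
- ctrl.read_state(): the state, without advancing time (a new reading comes with each control period).
- ctrl.get_image(name): name is "scene" or "top"; returns a dict with "pixels" (384x512x3 uint8, blue, green, red), "intrinsics" (3x3 intrinsics, pixels), "k1" (the pictures are not rectified: a ray, as slopes to the right and down, at radius r is drawn at 1 + k1 r^2 times it, then the intrinsics apply), "R" (3x3) and "t" (3): a world point X has camera coordinates R X + t. Camera axes: x right, y down, z forward; pixel columns grow to the right and rows downward; lengths in m; the calibration is good to about 2 mm. A picture is of the moment at which its call begins. There is no depth.
- ctrl.sign_off(): hands the job in; it is judged then, once.
The state is a dict: "t": time; "q": joint angles; "qvel": joint speeds; "joint_torque": joint torques, N m; "ee_pos": TCP position; "ee_rot": TCP orientation; "ft_force": force on the tool from outside, world axes, zero at the start; "moment": the same for the moment, N m; "grip_width": opening from 0.0 (shut) to 1.0 (fully open); "grasp_force": force on a finger pad.
Only numpy, scipy, OpenCV 4.12 (cv2) and the standard library are available. Lean on these libraries where they do the work, as an engineer would, in place of code of your own. Each camera call takes 0.05 s, during which the arm holds its last target. There are 200 camera calls.

## Working session

There is one attempt and no reset: what is moved stays moved. The work goes in short steps, Python scripts to look and compute and a tool call to move; the robot and the scene stay as the last step left them, time stands still between calls to the robot, and variables do not carry over. Pictures are saved under pics/ and viewed, at most 10 in all, crops included, and the job is handed in when it is done.

Besides the shell and the picture viewer there is one more tool, called after "Request:" by a JSON object that holds its "api" and its "payload", one argument or row to a line. drive_tool: Moves the arm, as the interface text tells. Its arguments: {"type":"object","properties":{"targets":{"type":"array"}},"required":["targets"]}

```bash
mkdir -p pics; cat > h.py <<'E'
import numpy as np, cv2
from workcell import ctrl
def ray(im,uv):
    K=np.array(im["intrinsics"]);k=im["k1"]
    d=np.array([(uv[0]-K[0,2])/K[0,0],(uv[1]-K[1,2])/K[1,1]]);s=d.copy()
    for _ in range(30): s=d/(1+k*(s@s))
    R=np.array(im["R"]);t=np.array(im["t"])
    return -R.T@t, R.T@np.array([s[0],s[1],1])
def onz(im,uv,z):
    c,d=ray(im,uv); return c+d*(z-c[2])/d[2]
def proj(im,X):
    p=np.array(im["R"])@np.array(X)+np.array(im["t"]); s=p[:2]/p[2]; s=s*(1+im["k1"]*(s@s))
    K=np.array(im["intrinsics"]); return s*[K[0,0],K[1,1]]+K[:2,2]
def two(a,ua,b,ub):
    c1,d1=ray(a,ua);c2,d2=ray(b,ub)
    s=np.linalg.lstsq(np.c_[d1,-d2],c2-c1,rcond=None)[0]
    p,q=c1+s[0]*d1,c2+s[1]*d2
    return (p+q)/2,np.linalg.norm(p-q)
E
python3 - <<'E'
from h import *
import pickle
D={n:ctrl.get_image(n) for n in("scene","top")}
pickle.dump(D,open("d0.pkl","wb"))
for n,i in D.items():
    cv2.imwrite(f"pics/{n}0.png",cv2.resize(i["pixels"],(800,600),interpolation=cv2.INTER_CUBIC)); c,_=ray(i,(256,192)); print(n,c)
s=ctrl.read_state();print(s["t"],s["ee_pos"],s["ee_rot"],s["grip_width"],s["ft_force"])
E
```

```text
scene [1.08603519 0.17866585 0.96974421]
top [ 0.56703907 -0.01225198  1.23116974]
0.1 [0.21903242 0.50428143 0.25272414] [-2.01787953e-04  2.03461300e-01  9.79082813e-01 -5.50989670e-04] 0.9993203733643622 [-0.49755035  0.37147307  0.14555189]
```

View pics/scene0.png

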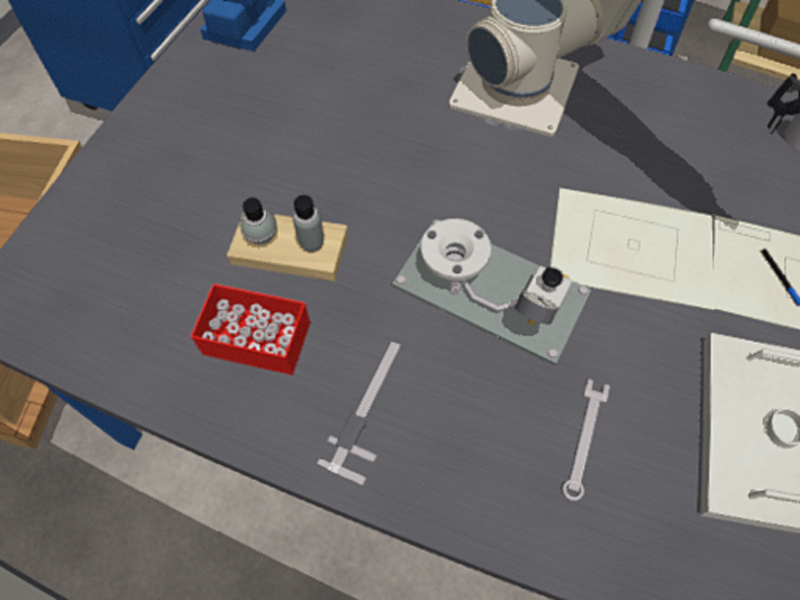

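View pics/top0.png

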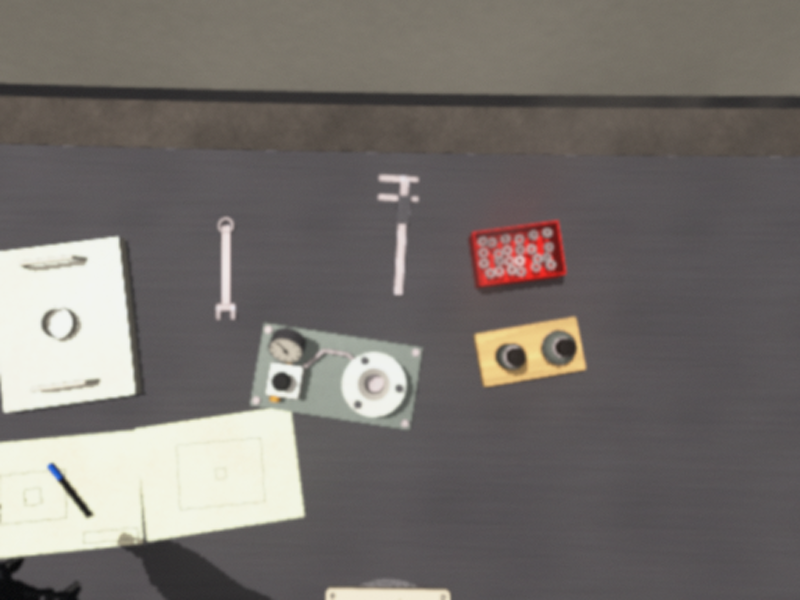

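The scene view (800x600) shows the vent head at (552,278), the nest ring at (456,245), the ball cap at (253,207) and the tube cap at (304,204). In the top view they are at (284,381), (376,383), (563,348) and (512,357). Next I'll measure them.

```bash
python3 - <<'E'
from h import *
import pickle
D=pickle.load(open("d0.pkl","rb"))
f=512/800
def blob(im,c,m,r):
    mask=np.zeros(m.shape,np.uint8);cv2.circle(mask,tuple(int(round(v*f)) for v in c),r,255,-1)
    mm=m&mask
    n,l,st,ce=cv2.connectedComponentsWithStats(mm)
    i=1+np.argmax(st[1:,4]); return ce[i],st[i],l==i
for n,pts in dict(scene=dict(vent=(552,278),ball=(253,207),tube=(304,204)),top=dict(vent=(283,381),ball=(565,347),tube=(514,356))).items():
    im=D[n];g=cv2.cvtColor(im["pixels"],cv2.COLOR_BGR2GRAY)
    dark=((g<45)*255).astype(np.uint8)
    for k,p in pts.items():
        c,s,_=blob(im,p,dark,11); z=dict(vent=.088,ball=.108,tube=.13)[k]
        print(n,k,c.round(1),s,onz(im,c,z).round(4),onz(im,c,z+.016).round(4))
    # nest ring
    p=dict(scene=(456,245),top=(374,384))[n]
    br=((g>150)*255).astype(np.uint8); c,s,l=blob(im,p,br,27)
    cn,_=cv2.findContours(l.astype(np.uint8),cv2.RETR_EXTERNAL,cv2.CHAIN_APPROX_NONE)
    e=cv2.fitEllipse(cv2.convexHull(max(cn,key=len)));print(n,"ring",e,onz(im,e[0],.078).round(4))
    # plate, rack
    hsv=cv2.cvtColor(im["pixels"],cv2.COLOR_BGR2HSV)
    w=cv2.inRange(hsv,(12,60,100),(32,255,255));c,s,l=blob(im,dict(scene=(288,240),top=(530,352))[n],w,50)
    cn,_=cv2.findContours(l.astype(np.uint8),cv2.RETR_EXTERNAL,cv2.CHAIN_APPROX_NONE);r=cv2.minAreaRect(max(cn,key=len))
    print("rack",r, onz(im,r[0],.03).round(4),[onz(im,q,.03)[:2].round(3) for q in cv2.boxPoints(r)])
# crops
t=D["top"]["pixels"]
a=cv2.resize(t[195:285,150:280],(780,540),interpolation=cv2.INTER_CUBIC)
cv2.imwrite("pics/c1.png",a)
E
```

```text
scene vent [352.8 176.8] [347 171  13  13 103] [0.5018 0.1957 0.088 ] [0.5124 0.1954 0.104 ]
scene ball [161.6 133.6] [156 127  12  14 135] [ 0.5684 -0.3083  0.108 ] [ 0.578  -0.2993  0.124 ]
scene tube [194. 132.] [188 125  13  15 144] [ 0.5473 -0.2194  0.13  ] [ 0.5575 -0.2118  0.146 ]
scene ring ((291.4010314941406, 158.1497039794922), (37.64253616333008, 45.2174072265625), 100.06987762451172) [0.4986 0.0311 0.078 ]
rack ((183.2344970703125, 156.02593994140625), (73.64207458496094, 36.338462829589844), 9.039482116699219) [ 0.5688 -0.2579  0.03  ] [array([ 0.644, -0.341]), array([ 0.53 , -0.387]), array([ 0.492, -0.173]), array([ 0.605, -0.139])]Traceback (most recent call last):
  File "<stdin>", line 14, in <module>
  File "<stdin>", line 9, in blob
    return _wrapfunc(a, 'argmax', axis=axis, out=out, **kwds)
    return bound(*args, **kwds)
ValueError: attempt to get argmax of an empty sequence
```

```bash
python3 - <<'E'
from h import *
import pickle
D=pickle.load(open("d0.pkl","rb"))
f=512/800
im=D["top"];g=cv2.cvtColor(im["pixels"],cv2.COLOR_BGR2GRAY)
hsv=cv2.cvtColor(im["pixels"],cv2.COLOR_BGR2HSV)
def blob(c,m,r):
    mask=np.zeros(m.shape,np.uint8);cv2.circle(mask,tuple(int(round(v*f)) for v in c),r,255,-1)
    n,l,st,ce=cv2.connectedComponentsWithStats(m&mask)
    i=1+np.argmax(st[1:,4]); return ce[i],st[i],l==i
for k,p in dict(vent=(283,381),ball=(565,347),tube=(514,356)).items():
    x,y=[int(v*f) for v in p]; mn=g[y-8:y+9,x-8:x+9].min()
    z=dict(vent=.088,ball=.116,tube=.14)[k]
    for d in(20,35):
        c,s,_=blob(p,((g<mn+d)*255).astype(np.uint8),11); print(k,mn,c.round(1),s,onz(im,c,z).round(4))
for th in(130,150):
    c,s,l=blob((374,384),((g>th)*255).astype(np.uint8),26)
    cn,_=cv2.findContours(l.astype(np.uint8),cv2.RETR_EXTERNAL,cv2.CHAIN_APPROX_NONE)
    e=cv2.fitEllipse(cv2.convexHull(max(cn,key=len)));print("ring",e,onz(im,e[0],.078).round(4))
w=cv2.inRange(hsv,(12,50,80),(35,255,255));c,s,l=blob((530,352),w,42)
cn,_=cv2.findContours(l.astype(np.uint8),cv2.RETR_EXTERNAL,cv2.CHAIN_APPROX_NONE);r=cv2.minAreaRect(max(cn,key=len))
print("rack",r, onz(im,r[0],.03).round(4),[onz(im,q,.03)[:2].round(3) for q in cv2.boxPoints(r)])
# plate screw corners (top of plate ~.015), by eye then refined
P=[]
for p in((267,329),(418,351),(405,425),(255,400)):
    c,s,_=blob(p,((g>165)*255).astype(np.uint8),5);P.append(onz(im,c,.015)[:2]);print(c.round(1),P[-1].round(4))
a=cv2.resize(im["pixels"][195:285,150:280],(780,540),interpolation=cv2.INTER_CUBIC)
b=cv2.resize(im["pixels"][190:260,295:385],(694,540),interpolation=cv2.INTER_CUBIC)
cv2.imwrite("pics/c1.png",a)
E
```

```text
vent 48 [180.2 243.9] [176 240  10   9  72] [0.4998 0.1966 0.088 ]
vent 48 [180.1 243.8] [175 239  11  10  87] [0.5002 0.197  0.088 ]
ball 40 [362.  222.3] [357 218  11  10  92] [ 0.5684 -0.3051  0.116 ]
ball 40 [362.  222.5] [356 217  12  12 108] [ 0.568  -0.3051  0.116 ]
tube 45 [330.1 228.3] [325 224  11  10  86] [ 0.5509 -0.2136  0.14  ]
tube 45 [330.2 228.6] [325 223  11  12 100] [ 0.5501 -0.2137  0.14  ]
ring ((239.02064514160156, 245.87860107421875), (51.51362991333008, 51.98593521118164), 99.95272064208984) [0.4963 0.0322 0.078 ]
ring ((238.29055786132812, 245.38275146484375), (49.63642883300781, 52.19813537597656), 34.12226104736328) [0.4976 0.0342 0.078 ]
rack ((338.624755859375, 224.7174072265625), (37.095367431640625, 69.17900085449219), 80.13418579101562) [ 0.5603 -0.2589  0.03  ] [array([ 0.595, -0.149]), array([ 0.633, -0.35 ]), array([ 0.526, -0.368]), array([ 0.488, -0.168])]
[171.  211.3] [0.5922 0.2402]
[265.6 225.3] [ 0.5547 -0.0439]
[258.3 270.4] [ 0.4211 -0.0242]
[163.4 255.4] [0.4612 0.2585]
```

View pics/c1.png

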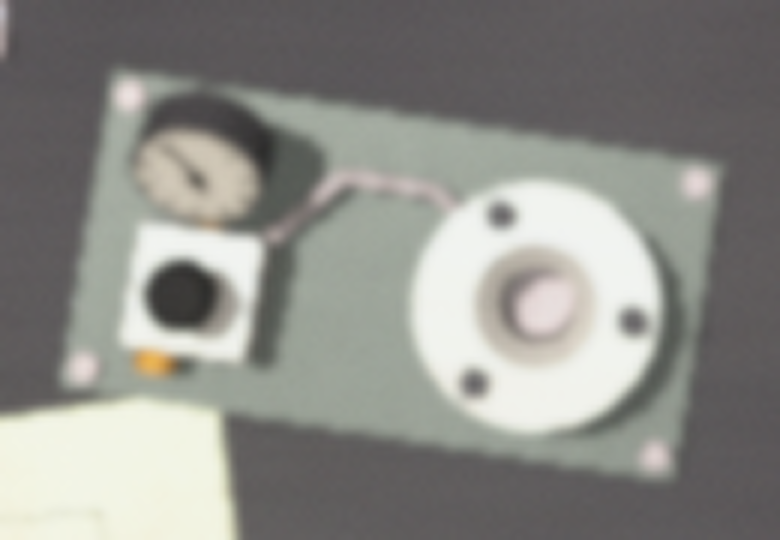

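The crop shows the bench with the vent head at (182,295) and the ring at (538,307). World estimates (x, y in m):

| Point | x | y |
|---|---|---|
| Vent | 0.500 | 0.1975 |
| Nest | 0.4973 | 0.033 |
| Ball | 0.5685 | -0.305 |

I'll move above the vent with the fingers shut.

Request:
{"api": "drive_tool", "payload": {
  "targets": [
    [-0.95, -0.425, 0.13, 0.62, -1],
    [-0.95, -0.425, 0.13, 0.62, -1],
    [-0.95, -0.425, 0.13, 0.62, -1],
    [-0.95, -0.425, 0.13, 0.62, -1],
    [-0.95, -0.425, 0.13, 0.62, -1],
    [-0.95, -0.425, 0.13, 0.62, -1],
    [-0.95, -0.425, 0.13, 0.62, -1],
    [-0.95, -0.425, 0.13, 0.62, -1]
  ]
}}

```text
t: 0.9
ee_pos: [0.4878, 0.2096, 0.2033]
ee_rot: [-0.0, 0.639, 0.769, -0.0]
ft_force: [1.3, 0.6, 0.3]
grip_width: -0.004
grasp_force: 0.0
```

```bash
cat >> h.py <<'E'
def to(x,y,z,yaw=None):
    "fractions from the measured pose to world TCP x,y,z, tool-y yaw in deg"
    from scipy.spatial.transform import Rotation as Ro
    s=ctrl.read_state();q=s["ee_rot"];R=Ro.from_quat([q[1],q[2],q[3],q[0]]).as_matrix()
    d=R.T@(np.array([x,y,z])-s["ee_pos"]); cy=np.degrees(np.arctan2(R[1,1],R[0,1]))
    print("t",round(s["t"],2),"pos",np.round(s["ee_pos"],4),"yaw",cy.round(2),"F",np.round(s["ft_force"],1),"w",round(s["grip_width"],3),"g",round(float(s["grasp_force"]),1),"tilt",R[:,2].round(4))
    print("go",(d/.4).round(4), None if yaw is None else ((cy-yaw)/90).round(4))
E
python3 -c "
from h import *
to(.5,.1975,.13,10.7)"
```

```text
t 0.9 pos [0.4878 0.2096 0.2033] yaw 10.56 F [1.3 0.6 0.3] w -0.004 g 0.0 tilt [-3.e-04 -0.e+00 -1.e+00]
go [-0.0353  0.0245  0.1833] -0.0016
```

Request:
{"api": "drive_tool", "payload": {
  "targets": [
    [0, 0, 0, 0, -1],
    [0, 0, 0, 0, -1],
    [0, 0, 0, 0, -1]
  ]
}}

```text
t: 1.2
ee_pos: [0.4863, 0.2118, 0.2036]
ee_rot: [-0.0, 0.638, 0.77, -0.0]
ft_force: [-0.4, -0.1, 0.9]
grip_width: 0.003
grasp_force: 0.0
```

```bash
python3 -c "
from h import *
to(.5,.1975,.13,10.7)
im=ctrl.get_image('scene');cv2.imwrite('pics/s1.png',cv2.resize(im['pixels'][90:240,250:450],(800,600),interpolation=cv2.INTER_CUBIC))"
```

```text
t 1.2 pos [0.4863 0.2118 0.2036] yaw 10.74 F [-0.4 -0.1  0.9] w 0.003 g 0.0 tilt [-6.e-04  1.e-04 -1.e+00]
go [-0.0416  0.027   0.184 ] 0.0004
```

View pics/s1.png

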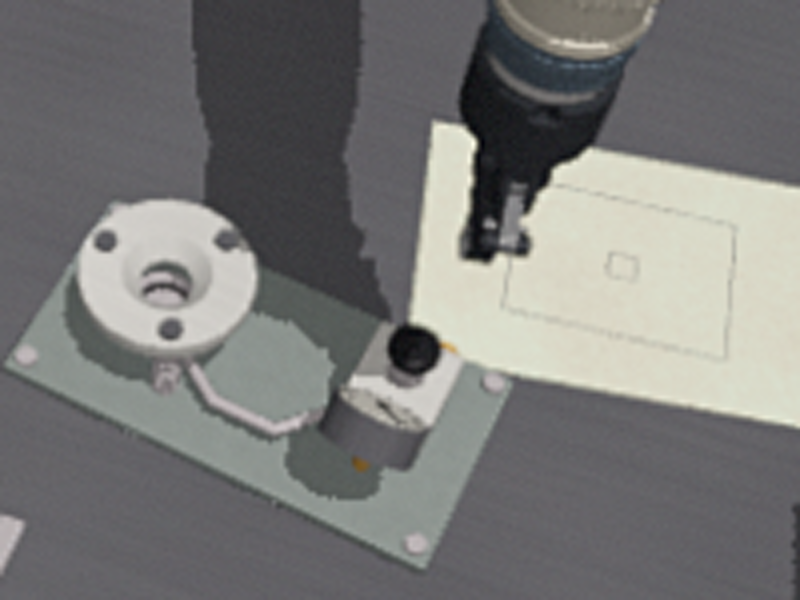

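The fingers are shut, high and short of the vent, which shows at crop (413,350). I'll move over it, then down to just above contact.

Request:
{"api": "drive_tool", "payload": {
  "targets": [
    [-0.042, 0.027, 0.0, 0, -1],
    [-0.042, 0.027, 0.09, 0, -1],
    [-0.042, 0.027, 0.16, 0, -1],
    [-0.042, 0.027, 0.2, 0, -1],
    [-0.042, 0.027, 0.2, 0, -1],
    [-0.042, 0.027, 0.2, 0, -1]
  ]
}}

```text
t: 1.85
ee_pos: [0.5003, 0.1979, 0.1244]
ee_rot: [0.0, 0.637, 0.771, 0.0]
ft_force: [0.5, -0.2, 0.1]
grip_width: -0.001
grasp_force: 0.0
```

```bash
python3 -c "
from h import *
to(.5,.1975,.104,10.7)
S=ctrl.get_image('scene');T=ctrl.get_image('top')
a=cv2.resize(S['pixels'][120:220,300:400],(400,400),interpolation=cv2.INTER_CUBIC)
b=cv2.resize(T['pixels'][195:295,130:230],(400,400),interpolation=cv2.INTER_CUBIC)
cv2.imwrite('pics/s2.png',np.hstack([a,b]))"
```

```text
t 1.85 pos [0.5003 0.1979 0.1244] yaw 10.82 F [ 0.5 -0.2  0.1] w -0.001 g 0.0 tilt [ 4.e-04  1.e-04 -1.e+00]
go [-0.0009 -0.001   0.0511] 0.0013
```

View pics/s2.png

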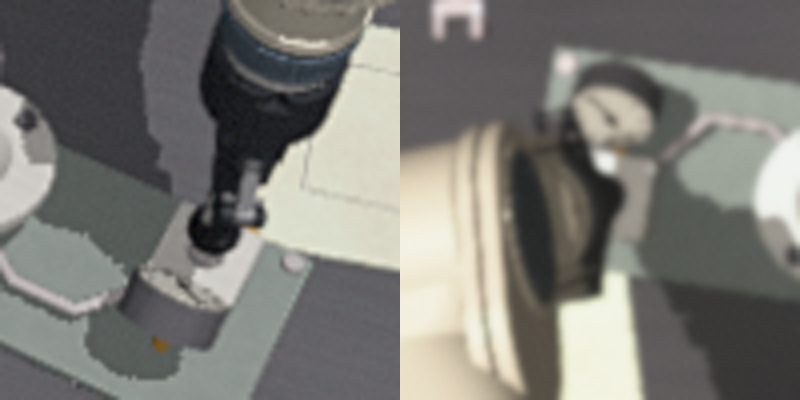

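The fingertips sit just over the head at left crop (215,225). Pushing down now.

Request:
{"api": "drive_tool", "payload": {
  "targets": [
    [0, 0, 0.02, 0, -1],
    [0, 0, 0.03, 0, -1],
    [0, 0, 0.04, 0, -1],
    [0, 0, 0.04, 0, -1]
  ]
}}

```text
t: 2.35
ee_pos: [0.501, 0.1972, 0.1078]
ee_rot: [0.0, 0.638, 0.77, 0.001]
ft_force: [0.8, 2.7, 7.2]
grip_width: -0.002
grasp_force: 3.1
```

Request:
{"api": "drive_tool", "payload": {
  "targets": [
    [0, 0, 0.005, 0, -1],
    [0, 0, 0.01, 0, -1],
    [0, 0, 0.01, 0, -1]
  ]
}}

```text
t: 2.65
ee_pos: [0.501, 0.1972, 0.1043]
ee_rot: [0.0, 0.638, 0.77, 0.001]
ft_force: [-1.1, 1.6, 8.3]
grip_width: -0.002
grasp_force: 3.9
```

Request:
{"api": "drive_tool", "payload": {
  "targets": [
    [0, 0, 0.003, 0, -1],
    [0, 0, 0.006, 0, -1],
    [0, 0, 0.006, 0, -1]
  ]
}}

```text
t: 2.95
ee_pos: [0.5012, 0.1972, 0.1038]
ee_rot: [0.001, 0.638, 0.77, 0.001]
ft_force: [-6.6, -0.6, 26.6]
grip_width: -0.002
grasp_force: 13.4
```

It's on its stop: the force jumped to 26.6 N with almost no extra travel. I'll lift off and travel toward the rack.

Request:
{"api": "drive_tool", "payload": {
  "targets": [
    [0, 0, -0.1, 0, -1],
    [0, 0, -0.2, 0, -1],
    [-0.05, 0, -0.27, 0, -1],
    [-0.2, 0, -0.27, 0, 1],
    [-0.4, 0, -0.27, 0, 1],
    [-0.6, 0, -0.27, 0, 1],
    [-0.8, 0, -0.27, 0, 1],
    [-0.8, 0, -0.27, 0, 1]
  ]
}}

```text
t: 3.75
ee_pos: [0.5506, -0.0705, 0.2091]
ee_rot: [-0.0, 0.638, 0.77, -0.0]
ft_force: [0.5, 0.7, 0.8]
grip_width: 0.848
grasp_force: 0.0
```

Request:
{"api": "drive_tool", "payload": {
  "targets": [
    [0, 0, 0, 0, 1],
    [0, 0, 0, 0, 1]
  ]
}}

```text
t: 3.95
ee_pos: [0.5505, -0.0697, 0.2087]
ee_rot: [-0.001, 0.639, 0.769, -0.0]
ft_force: [-0.3, 0.6, -0.4]
grip_width: 1.0
grasp_force: 0.0
```

```bash
python3 -c "
from h import *
to(.5685,-.305,.205,10.7)
S=ctrl.get_image('scene')
g=cv2.cvtColor(S['pixels'],cv2.COLOR_BGR2GRAY)
u=proj(S,(.5,.1972,.092));x,y=u.round().astype(int);print(u)
m=((g<45)*255).astype(np.uint8)[y-14:y+20,x-14:x+14];n,l,st,ce=cv2.connectedComponentsWithStats(m);i=1+np.argmax(st[1:,4]);print(ce[i]+[x-14,y-14],st[i])
"
```

```text
t 3.95 pos [ 0.5505 -0.0697  0.2087] yaw 10.55 F [-0.3  0.6 -0.4] w 1.0 g 0.0 tilt [-1.3e-03  5.0e-04 -1.0e+00]
go [-0.5866 -0.0636  0.0088] -0.0016
[353.84078208 175.61876766]
[352.71568627 176.7745098 ] [  7   9  13  12 102]
```

The vent has sprung back: its blob is at the original pixel position. Now over the ball.

Request:
{"api": "drive_tool", "payload": {
  "targets": [
    [-0.12, -0.014, 0, 0, 1],
    [-0.24, -0.028, 0, 0, 1],
    [-0.36, -0.042, 0, 0, 1],
    [-0.48, -0.056, 0, 0, 1],
    [-0.587, -0.064, 0, 0, 1],
    [-0.587, -0.064, 0.05, 0, 1],
    [-0.587, -0.064, 0.09, 0, 1],
    [-0.587, -0.064, 0.09, 0, 1]
  ]
}}

```text
t: 4.8
ee_pos: [0.5689, -0.3019, 0.171]
ee_rot: [-0.002, 0.637, 0.771, -0.0]
ft_force: [0.1, 0.3, -0.6]
grip_width: 0.999
grasp_force: 0.0
```

```bash
python3 -c "
from h import *
to(.5685,-.305,.116,10.7)
S=ctrl.get_image('scene');T=ctrl.get_image('top')
print(proj(S,(.5685,-.305,.124)),proj(T,(.5685,-.305,.124)))
a=cv2.resize(S['pixels'][80:180,110:210],(400,400),interpolation=cv2.INTER_CUBIC)
b=cv2.resize(T['pixels'][170:270,300:400],(400,400),interpolation=cv2.INTER_CUBIC)
cv2.imwrite('pics/s3.png',np.hstack([a,b]))"
```

```text
t 4.8 pos [ 0.5689 -0.3019  0.171 ] yaw 10.81 F [ 0.1  0.3 -0.6] w 0.999 g 0.0 tilt [-0.0035  0.0027 -1.    ]
go [-0.008  -0.0019  0.1374] 0.0012
[161.41771332 130.22679841] [362.77911455 222.31027746]
```

View pics/s3.png

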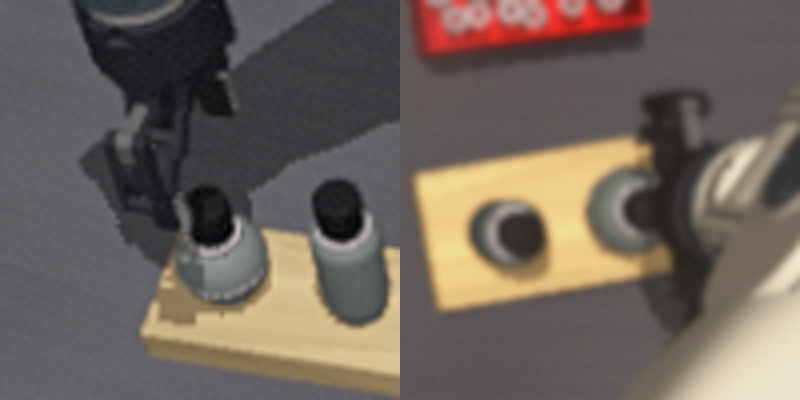

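The fingers look offset from the cap in both views: the cap is at left crop (212,215) and the +x finger at right crop (675,115). I'll check this by projecting the expected finger positions.

```bash
python3 -c "
from h import *
S=ctrl.get_image('scene');T=ctrl.get_image('top')
p=np.array(ctrl.read_state()['ee_pos']);u=np.array([.982,.187,0])
for s in(-1,1):
  for dz in(-.009,.03):
    X=p+s*.05*u+[0,0,dz]; print(s,dz,(proj(S,X)-[110,80])*4,(proj(T,X)-[300,170])*4+[400,0])
"
```

```text
-1 -0.009 [218.03644509 103.30658383] [679.60350774 282.88751994]
-1 0.03 [205.78602624  61.95976671] [697.2481026  285.92947288]
1 -0.009 [168.66002459 225.76885941] [650.22192459 131.85481528]
1 0.03 [153.95116031 186.22046976] [666.6067775  129.11250311]
```

The projections match where the fingers appear, so the pose is right. Descending to the cap.

Request:
{"api": "drive_tool", "payload": {
  "targets": [
    [-0.008, -0.001, 0.04, 0, 1],
    [-0.008, -0.001, 0.08, 0, 1],
    [-0.008, -0.001, 0.11, 0, 1],
    [-0.008, -0.001, 0.135, 0, 1],
    [-0.008, -0.001, 0.135, 0, 1],
    [-0.008, -0.001, 0.135, 0, 1]
  ]
}}

```text
t: 5.6
ee_pos: [0.5697, -0.307, 0.1197]
ee_rot: [0.0, 0.638, 0.77, 0.0]
ft_force: [0.3, -0.1, 0.6]
grip_width: 1.001
grasp_force: 0.0
```

Request:
{"api": "drive_tool", "payload": {
  "targets": [
    [0, 0, 0, 0, -0.2],
    [0, 0, 0, 0, -0.2],
    [0, 0, 0, 0, -1],
    [0, 0, 0, 0, -1],
    [0, 0, 0, 0, -1],
    [0, 0, 0, 0, -1]
  ]
}}

```text
t: 6.2
ee_pos: [0.5696, -0.3072, 0.1198]
ee_rot: [0.0, 0.638, 0.77, -0.0]
ft_force: [-1.9, -0.2, 6.2]
grip_width: 0.355
grasp_force: 59.1
```

```bash
python3 -c "
from h import *
to(.5685,-.305,.116,10.7)
S=ctrl.get_image('scene');T=ctrl.get_image('top')
a=cv2.resize(S['pixels'][80:180,110:210],(400,400),interpolation=cv2.INTER_CUBIC)
b=cv2.resize(T['pixels'][170:270,300:400],(400,400),interpolation=cv2.INTER_CUBIC)
cv2.imwrite('pics/s4.png',np.hstack([a,b]))"
```

```text
t 6.2 pos [ 0.5696 -0.3072  0.1198] yaw 10.72 F [-1.9 -0.2  6.2] w 0.355 g 59.1 tilt [ 6.e-04 -6.e-04 -1.e+00]
go [ 0.0059 -0.0018  0.0095] 0.0002
```

View pics/s4.png

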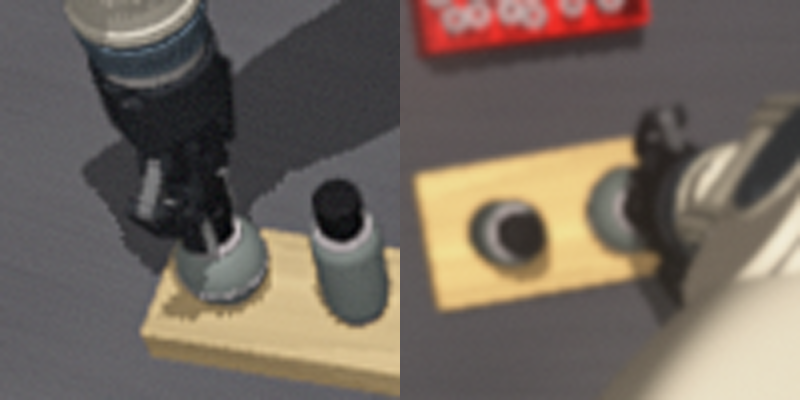

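The fingers have closed on the cap (width 0.355, grip 59 N), with finger and collar together near left crop (215,235). A small lift will test the hold.

Request:
{"api": "drive_tool", "payload": {
  "targets": [
    [0, 0, -0.01, 0, -1],
    [0, 0, -0.025, 0, -1],
    [0, 0, -0.05, 0, -1],
    [0, 0, -0.1, 0, -1],
    [0, 0, -0.15, 0, -1],
    [0, 0, -0.2, 0, -1],
    [0, 0, -0.2, 0, -1],
    [0, 0, -0.2, 0, -1]
  ]
}}

```text
t: 7.1
ee_pos: [0.5695, -0.307, 0.1992]
ee_rot: [0.0, 0.638, 0.77, 0.0]
ft_force: [-1.5, -0.0, -7.0]
grip_width: 0.353
grasp_force: 60.4
```

```bash
python3 -c "
from h import *
to(.4973,.033,.22,10.7);print(ctrl.read_state()['moment'])
S=ctrl.get_image('scene');T=ctrl.get_image('top')
a=cv2.resize(S['pixels'][60:180,100:220],(480,480),interpolation=cv2.INTER_CUBIC)
cv2.imwrite('pics/s5.png',a)"
```

```text
t 7.1 pos [ 0.5695 -0.307   0.1992] yaw 10.72 F [-1.5 -0.  -7. ] w 0.353 g 60.4 tilt [ 2.e-04 -2.e-04 -1.e+00]
go [ 0.8688 -0.0193 -0.0523] 0.0002
[-0.04971197  0.03338588  0.02736577]
```

View pics/s5.png

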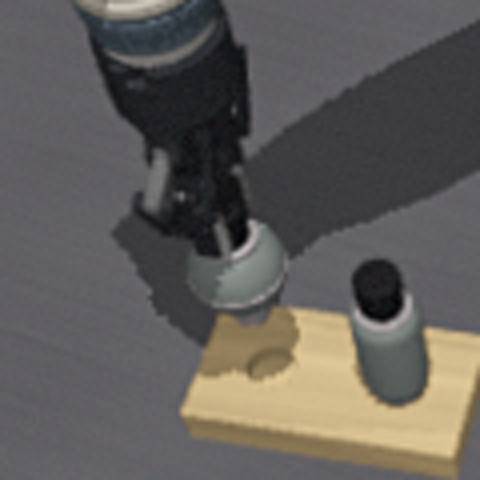

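The ball is out and hangs nearly upright, with the port at (257,315) and about 7 N of weight. The path passes over the tube, so I'll raise the ball to 0.30 m before travelling to the nest.

Request:
{"api": "drive_tool", "payload": {
  "targets": [
    [0, 0, -0.08, 0, -1],
    [0, 0, -0.17, 0, -1],
    [0, 0, -0.25, 0, -1],
    [0.06, 0, -0.26, 0, -1],
    [0.16, -0.004, -0.26, 0, -1],
    [0.27, -0.006, -0.26, 0, -1],
    [0.38, -0.01, -0.26, 0, -1],
    [0.48, -0.012, -0.26, 0, -1]
  ]
}}

```text
t: 8.0
ee_pos: [0.5281, -0.1175, 0.3022]
ee_rot: [-0.001, 0.638, 0.77, -0.0]
ft_force: [0.9, 0.2, -5.5]
grip_width: 0.359
grasp_force: 61.4
```

Request:
{"api": "drive_tool", "payload": {
  "targets": [
    [0.1, -0.002, 0, 0, -1],
    [0.2, -0.004, 0, 0, -1],
    [0.3, -0.006, 0, 0, -1],
    [0.36, -0.007, 0, 0, -1],
    [0.389, -0.007, 0, 0, -1],
    [0.389, -0.007, 0, 0, -1],
    [0.389, -0.007, 0, 0, -1]
  ]
}}

```text
t: 8.7
ee_pos: [0.4975, 0.0327, 0.3028]
ee_rot: [-0.0, 0.638, 0.77, -0.0]
ft_force: [0.2, -0.7, -5.2]
grip_width: 0.354
grasp_force: 61.5
```

```bash
python3 -c "
from h import *
to(.4973,.033,.22,10.7);print(ctrl.read_state()['moment'])"
```

```text
t 8.7 pos [0.4975 0.0327 0.3028] yaw 10.73 F [ 0.2 -0.7 -5.2] w 0.354 g 61.5 tilt [-7.e-04 -4.e-04 -1.e+00]
go [ 0.0009 -0.0003  0.207 ] 0.0004
[-0.01989435 -0.01300263  0.04188624]
```

Request:
{"api": "drive_tool", "payload": {
  "targets": [
    [0, 0, 0.08, 0, -1],
    [0, 0, 0.16, 0, -1],
    [0, 0, 0.21, 0, -1],
    [0, 0, 0.25, 0, -1],
    [0, 0, 0.25, 0, -1],
    [0, 0, 0.25, 0, -1]
  ]
}}

```text
t: 9.3
ee_pos: [0.4978, 0.0322, 0.2035]
ee_rot: [-0.0, 0.638, 0.77, -0.0]
ft_force: [-0.5, 0.0, -5.8]
grip_width: 0.357
grasp_force: 61.2
```

```bash
python3 -c "
from h import *
to(.4973,.033,.151,10.7)
S=ctrl.get_image('scene');p=np.array(ctrl.read_state()['ee_pos'])
o=np.array([225,75])
for n,X in dict(ballmid=p+[0,0,-.058],port=p+[0,0,-.104],ring=(.4973,.033,.078)).items(): print(n,(proj(S,X)-o)*5)
cv2.imwrite('pics/s6.png',cv2.resize(S['pixels'][75:195,225:355],(650,600),interpolation=cv2.INTER_CUBIC))"
```

```text
t 9.3 pos [0.4978 0.0322 0.2035] yaw 10.65 F [-0.5  0.  -5.8] w 0.357 g 61.2 tilt [-4.e-04 -1.e-04 -1.e+00]
go [ 0.0022 -0.0007  0.1312] -0.0006
ballmid [343.2656538  338.41544925]
port [337.3747615  391.54107824]
ring [336.31312892 414.87370777]
```

View pics/s6.png

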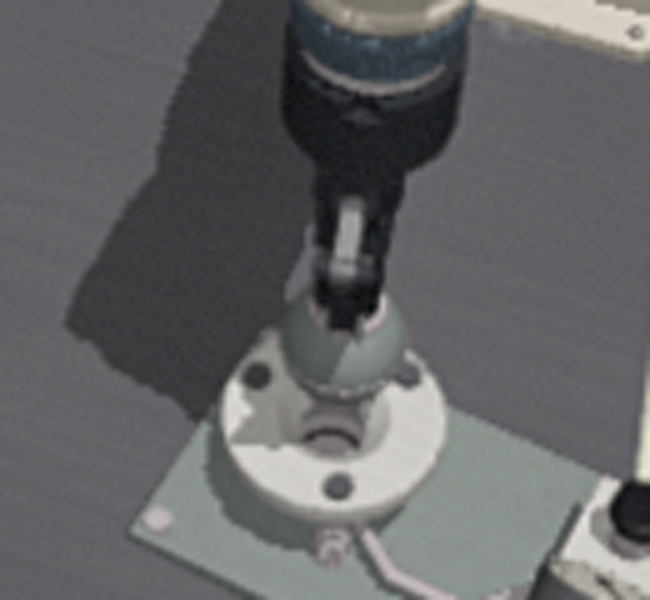

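The ball hangs upright over the ring, with its middle at (347,343) and the ring face centred near (333,423). It sits about 3 mm too far in +y, so I'll correct that while lowering, then check the side forces.

Request:
{"api": "drive_tool", "payload": {
  "targets": [
    [-0.0075, 0, 0.03, 0, -1],
    [-0.0075, 0, 0.06, 0, -1],
    [-0.0075, 0, 0.085, 0, -1],
    [-0.0075, 0, 0.1, 0, -1],
    [-0.0075, 0, 0.11, 0, -1],
    [-0.0075, 0, 0.12, 0, -1],
    [-0.0075, 0, 0.12, 0, -1]
  ]
}}

```text
t: 10.05
ee_pos: [0.4979, 0.0302, 0.1549]
ee_rot: [-0.0, 0.638, 0.77, -0.0]
ft_force: [-0.1, 0.4, -5.9]
grip_width: 0.354
grasp_force: 61.6
```

Request:
{"api": "drive_tool", "payload": {
  "targets": [
    [0, 0, 0.003, 0, -1],
    [0, 0, 0.006, 0, -1],
    [0, 0, 0.008, 0, -1],
    [0, 0, 0.008, 0, -1]
  ]
}}

```text
t: 10.45
ee_pos: [0.4981, 0.0302, 0.1526]
ee_rot: [0.0, 0.638, 0.77, 0.0]
ft_force: [-1.4, -0.0, 0.8]
grip_width: 0.356
grasp_force: 62.2
```

Contact is at TCP z of about 0.1525 with little side force (Fx -1.4). I'll nudge slightly to -x and push down.

Request:
{"api": "drive_tool", "payload": {
  "targets": [
    [0, -0.002, 0.004, 0, -1],
    [0, -0.002, 0.008, 0, -1],
    [0, -0.002, 0.012, 0, -1],
    [0, -0.002, 0.016, 0, -1],
    [0, -0.002, 0.016, 0, -1]
  ]
}}

```text
t: 10.95
ee_pos: [0.4977, 0.0303, 0.1463]
ee_rot: [0.001, 0.638, 0.77, 0.001]
ft_force: [-1.6, 3.8, 7.0]
grip_width: 0.352
grasp_force: 62.8
```

Request:
{"api": "drive_tool", "payload": {
  "targets": [
    [0, 0, 0.004, 0, -1],
    [0, 0, 0.008, 0, -1],
    [0, 0, 0.012, 0, -1],
    [0, 0, 0.015, 0, -1],
    [0, 0, 0.015, 0, -1]
  ]
}}

```text
t: 11.45
ee_pos: [0.4977, 0.0303, 0.1406]
ee_rot: [0.001, 0.638, 0.77, 0.001]
ft_force: [-2.5, 3.5, 8.4]
grip_width: 0.348
grasp_force: 62.9
```

Request:
{"api": "drive_tool", "payload": {
  "targets": [
    [0.002, -0.001, 0.004, 0, -1],
    [0.003, -0.002, 0.007, 0, -1],
    [0.003, -0.002, 0.01, 0, -1],
    [0.003, -0.002, 0.01, 0, -1]
  ]
}}

```text
t: 11.85
ee_pos: [0.497, 0.0313, 0.1368]
ee_rot: [0.001, 0.638, 0.77, 0.001]
ft_force: [-2.5, 3.2, 11.2]
grip_width: 0.357
grasp_force: 63.1
```

Request:
{"api": "drive_tool", "payload": {
  "targets": [
    [0, 0, 0.003, 0, -1],
    [0, 0, 0.006, 0, -1],
    [0, 0, 0.006, 0, -1]
  ]
}}

```text
t: 12.15
ee_pos: [0.497, 0.0314, 0.1351]
ee_rot: [0.001, 0.638, 0.77, 0.001]
ft_force: [-3.4, 4.5, 15.9]
grip_width: 0.352
grasp_force: 64.3
```

Request:
{"api": "drive_tool", "payload": {
  "targets": [
    [0, 0, 0.003, 0, -1],
    [0, 0, 0.006, 0, -1],
    [0, 0, 0.006, 0, -1],
    [0, 0, 0.006, 0, -1]
  ]
}}

```text
t: 12.55
ee_pos: [0.4971, 0.0316, 0.1348]
ee_rot: [0.002, 0.638, 0.77, 0.002]
ft_force: [-12.3, 5.8, 40.1]
grip_width: 0.352
grasp_force: 66.7
```

```bash
python3 -c "
from h import *
to(.4973,.033,.135,10.7)
S=ctrl.get_image('scene')
cv2.imwrite('pics/s7.png',cv2.resize(S['pixels'][75:195,225:385],(800,600),interpolation=cv2.INTER_CUBIC))"
```

```text
t 12.55 pos [0.4971 0.0316 0.1348] yaw 10.76 F [-12.3   5.8  40.1] w 0.352 g 66.7 tilt [ 5.7e-03  5.0e-04 -1.0e+00]
go [ 0.0033  0.0013 -0.0005] 0.0006
```

View pics/s7.png

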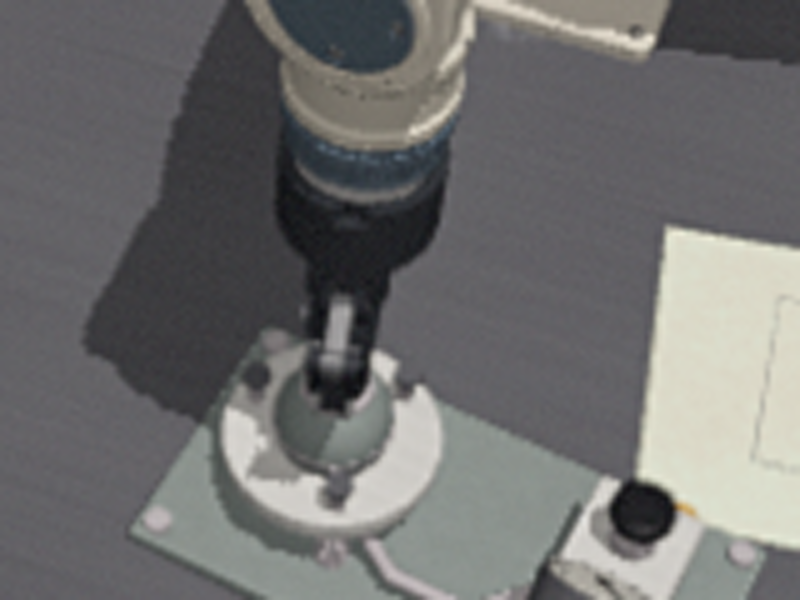

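The ball is seated upright in the lowered ring, with the ball at (335,415). A hard stop was reached at z 0.1348, about 17 mm below first contact, and force rose to 40 N. I'll ease the push a little but stay on the stop.

Request:
{"api": "drive_tool", "payload": {
  "targets": [
    [0, 0, -0.003, 0, -1],
    [0, 0, -0.003, 0, -1],
    [0, 0, -0.003, 0, -1],
    [0, 0, -0.003, 0, -1],
    [0, 0, -0.003, 0, -1]
  ]
}}

```text
t: 13.1
ee_pos: [0.4971, 0.0315, 0.1349]
ee_rot: [0.002, 0.638, 0.77, 0.002]
ft_force: [-8.1, 5.3, 28.3]
grip_width: 0.358
grasp_force: 64.8
```

Still on the stop at the same height with 28 N. Handing in.

```bash
python3 -c "
from h import *
print(ctrl.sign_off())"
```

```text
the job is handed in; nothing more can be done
None
```

The job is handed in at about 13 s: I pushed the vent plunger to its stop and it sprang back, then lowered the ball accumulator into the nest, where the arm still holds it on the stops with about 28 N. The other items were not touched.

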